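Set the heating pump one click up

TASK

On the red-topped pump control, roll the top of the knurled wheel away from the robot with a fingertip, just one click, so that its green stripe clicks in between the white pointers; do not go past it and press gently. Then push that unit's yellow button fully down to confirm, let it spring back and move clear. Grasp nothing, and leave the blue-topped control and everything else on the bench as they are.

Things in the scene. Friction and masses are not known exactly. Their poses are not given: they have to be found in the camera images.
- heat: RED-topped pump control box, fixed, grey sides, 150 x 160 x 76 mm high. Origin: centre of its underside; x axis to its far side (within 0.4 rad of world x), y to its left, z up. On its flat top: a black knurled thumbwheel on the left (y +35), white pointers on both sides of it, and a yellow push button on the right (y -45), both at x 0
- heat_crown (a point): highest point of the red unit's wheel, a point fixed to the box (x 0, y +35, z 88 mm in heat). The wheel is rigid, 30 mm wide, and stands 12 mm out of the top through a slot 57 mm long in x. A fingertip pressed down here with 5 to 15 N and drawn along the box's x carries it by friction (coefficient 0.5 to 0.7)
- heat_axle (a point): centre of the red unit's wheel (fixed to the box, 48 mm above the table): radius 40 mm, axle level along the box's y axis. Turning takes about 2 N along the rim, most before halfway between clicks; once past halfway the wheel snaps into the next click by itself when let go
- heat_wheel (a joint): angle of the red unit's wheel (rad), grows as its crown rolls to the box's +x (away from the robot). Rests in clicks 30 degrees apart: 0, 0.524, 1.047. Starts in 0, a white stripe between the pointers. The green stripe, first 30 degrees down the robot's side, is between the pointers at 0.524: one click, 21 mm of rim travel
- heat_button_top (a point): centre of the top of the red unit's yellow button: 28 dia, up in its rest state, 98 above the table, at x 0, y -45 of heat
- heat_button (a joint): travel of that button, pressed straight down (m): 0 is up, 0.006 is fully down. Springs back; fully down takes about 5 N
- well: the BLUE-topped control box, fixed, otherwise exactly like the red one: not to be operated
- well_wheel (a joint): angle of the blue unit's wheel (rad), starts in click position 0: leave
- well_button (a joint): travel of the blue unit's button (m), 0 is up: leave
- jar: amber glass jar of fittings, brass cap, 56 dia x 85 mm, loose, stays where it is. Origin: centre of its underside
- nut: brass ring nut, 30 dia x 14, lying on the red unit's top, towards its right far corner mm, loose, stays where it is. Origin: centre of its underside
- spray: green spray can with a paper label, 60 dia x 150 mm, loose, stays where it is. Origin: centre of its underside
- driver: screwdriver lying flat in the gap between the two units, pointing away from the robot, about 200 long mm, loose, stays where it is. Origin: under the middle of the tool
- case: yellow plastic case, 120 x 80 x 35 mm, loose, stays where it is. Origin: centre of its underside
- mug: white mug, 80 dia x 90 mm, loose, stays where it is. Origin: centre of its underside
- carton: small cardboard carton, 90 x 60 x 50 mm, loose, stays where it is. Origin: centre of its underside

How it is judged (in metres and radians):
On the way, in this order (a step that is already met when the one before it is completed fails the run):
1. the red unit's wheel sits in the next click position, green stripe between the pointers, its button still up (value of joint heat_wheel between 0.404 and 0.644 rad and value of joint heat_button below 0.002 m), for 0.2 s.
2. the red unit's button is then pushed down (value of joint heat_button above 0.0048 m and value of joint heat_wheel between 0.404 and 0.644 rad), for 0.03 s.
At the end, for the whole second after the job is handed in: The red unit's wheel rests within 0.12 rad of the click position one on from the start (0.524 rad), its button is up again (within 1.5 mm) after having been pushed at least 4.8 mm down with the wheel in that position, and every loose thing stands within 25 mm of where it was (value of joint heat_wheel between 0.404 and 0.644 rad and value of joint heat_button below 0.0015 m and distance of each of jar, nut, spray, driver, case, mug, carton from where it was at the start of the episode below 0.025 m); the robot touches nothing.
It fails at once if the red unit's wheel is turned past the green stripe's click, or backwards by a click (value of joint heat_wheel above 0.785 rad or value of joint heat_wheel below -0.262 rad).
It fails at once if the wheel is pressed or squeezed with more than 35 N (contact force between the fingers and heat_wheel above 35 N).
It fails at once if the blue unit's wheel or button is operated (value of joint well_wheel above 0.262 rad or value of joint well_wheel below -0.262 rad or value of joint well_button above 0.003 m).
It fails at once if a loose thing is lifted, carried or shoved more than 25 mm (distance of any of jar, nut, spray, driver, case, mug, carton from where it was at the start of the episode above 0.025 m).
It also fails if it takes over 38 s, if anything falls off the work surface, if the arm or the gripper's body presses on something with over 40 N, if the wrist force passes 120 N, or if a joint passes its speed limit or range.

ROBOT

A 7-joint arm with a two-finger parallel gripper is mounted at the origin on the work surface. World frame = base frame: x ahead of the robot, y to its left, z up, the work surface at z = 0. Lengths are in mm, angles in rad, forces in N, time in s.
With the tool pointing down it reaches from about 400 to 850 mm from the base axis. Payload 4.5 kg.
Tool frame: the origin (TCP) lies on the centre line of the jaws, within the pads' length; the fingertips stand 22 mm ahead of it and the grasp point (between the pads) lies 3 mm ahead of it; z points along the fingers, y is the line along which they close (so a half turn about z gives the same grasp; the last joint's range is limited). The gripper opens to 85 mm and grips with 20 to 120 N. Pads are 22 mm wide; open, the fingers measure 114 mm over their backs; the gripper's body (76 mm by 85 mm) begins 54 mm behind the grasp point. The pads swing forward as they close: fully open they stand 13 mm farther back than shut.
Start: joints at [1.325, 0.689, -0.195, 1.565, 0.157, 0.902, -0.215], TCP at [172.63, -600.709, 253.317] pointing down, gripper open.
Joint ranges: [-3.01, 3.01], [-0.46, 2.08], [-1.47, 1.51], [0.13, 2.56], [-1, 4.14], [0.04, 2.09], [-2.66, 2.66]. Speed limits (rad/s): [2.57, 2.57, 3.14, 3.14, 3.14, 3.14, 3.14].

INTERFACE

Orientations are given as a 3x3 rotation matrix whose columns are the frame's x, y, z axes.
In Python, from station import env gives the robot as it stands.
- The arm moves only by the tool drive_tool, never from a script. Its argument "moves" is one flat list of numbers, 7 for each row, row after row: the shift along the tool's x, y, z in m, then the turn, a rotation vector about the tool's x, y, z in degrees, then the opening, from 0 (shut) to 1 (fully open). A call has 1 to 20 rows; each row is the pose to reach, as a shift and turn from the pose commanded when the call began, along the tool's axes at that moment; what a row does not reach only later rows make up. A row lasts 1/8 s, in which the tool goes at most 62.5 mm and 10.7 degrees, less where a joint would pass 70% of its speed; a pose out of reach is approached as far as the arm can. A call with a gripper value outside its range is refused whole. The fingers move at their own pace and stop on an object; the grip force is fixed at half the most. Time passes only in rows, so rows that repeat a pose let the fingers close. It gives the time, the measured TCP pose, the force, the opening and the grip force at its end, in the units of the state.
- env.state(): the state, without advancing time (a new reading comes with each control period).
- env.camera(name): name is "scene" or "top" or "wrist"; returns a dict with "frame" (384x512x3 uint8, blue, green, red), "vfov" (degrees; the focal length in pixels is half the picture's height over the tangent of half this angle, whatever the lens; pixels are square), "cx", "cy" (the principal point, pixels), "R" (3x3) and "t" (3): a world point X has camera coordinates R X + t. Camera axes: x right, y down, z forward; pixel columns grow to the right and rows downward; lengths in mm; the calibration is good to about 2 mm. A picture is of the moment at which its call begins. There is no depth.
- env.sign_off(): hands the job in; it is judged then, once.
The state is a dict: "t": time; "q": joint angles; "qd": joint speeds; "joint_torque": joint torques, N m; "position": TCP position; "tcp_rot": TCP orientation; "ft_force": force on the tool from outside, world axes, zero at the start; "wrist_torque": the same for the moment, N m; "width": finger opening in mm; "grasp_force": force on a finger pad.
Only numpy, scipy, OpenCV 4.12 (cv2) and the standard library are available. Lean on these libraries where they do the work, as an engineer would, in place of code of your own. Each camera call takes 0.05 s, during which the arm holds its last target. There are 200 camera calls.

## Working session

There is one attempt and no reset: what is moved stays moved. The work goes in short steps, Python scripts to look and compute and a tool call to move; the robot and the scene stay as the last step left them, time stands still between calls to the robot, and variables do not carry over. Pictures are saved under pics/ and viewed, at most 10 in all, crops included, and the job is handed in when it is done.

Besides the shell and the picture viewer there is one more tool, called after ">>>" as name(argument=value, ...) on one line, values as JSON. drive_tool: Moves the arm, as the interface text tells. Its arguments: {"type":"object","properties":{"moves":{"type":"array"}},"required":["moves"]}

```bash
mkdir -p pics
python3 - <<'E'
from station import env
import cv2,numpy as np
for n in("scene","top"):
    c=env.camera(n);cv2.imwrite(f"pics/{n}0.png",c["frame"]);print(n,c["vfov"],c["cx"],c["cy"],np.round(c["R"],3).tolist(),np.round(c["t"],1))
s=env.state();print(s["t"],s["position"],np.round(s["tcp_rot"],3).tolist(),s["width"],s["ft_force"])
E
```

```text
scene 55.365558244343454 259.18436711557814 195.4213906978391 [[-0.037, 0.999, -0.012], [0.824, 0.024, -0.566], [-0.565, -0.031, -0.825]] [  29.9 -483.9 1445.8]
top 54.513494343821364 254.7264695361701 189.11557537780345 [[-0.01, -1.0, -0.02], [-0.999, 0.011, -0.048], [0.048, 0.02, -0.999]] [  15.8  611.  1139.9]
0.1 [ 172.42915705 -600.16669755  252.57346508] [[0.961, 0.276, -0.001], [0.276, -0.961, 0.002], [-0.0, -0.002, -1.0]] 85.58434175671809 [-0.54035512 -0.09436749 -0.3909477 ]
```

View pics/top0.png

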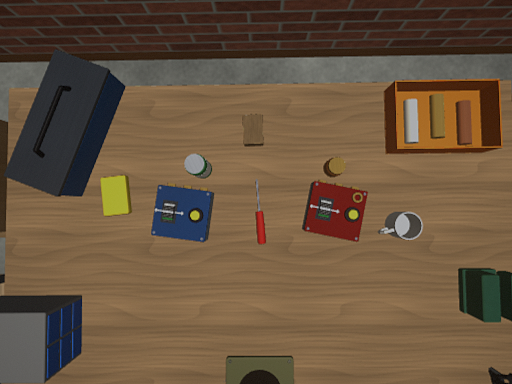

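View pics/scene0.png

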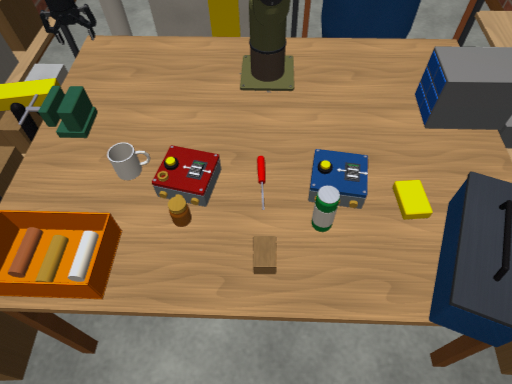

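Top view: the red box is centred at about (336,211), with its yellow button at (353,214), wheel at (325,208), nut at (357,197) and jar at (335,167). The blue unit is on the left, at (183,212). Next I measure the pose.

```bash
cat > h.py <<'E'
import cv2,numpy as np
def f(c): return c["frame"].shape[0]/2/np.tan(np.radians(c["vfov"])/2)
def ray(c,p):
    d=np.array([(p[0]-c["cx"])/f(c),(p[1]-c["cy"])/f(c),1.]);R=np.array(c["R"]);return -R.T@np.array(c["t"]),R.T@d
def onz(c,p,z):
    o,d=ray(c,p);return o+d*(z-o[2])/d[2]
def tri(c1,p1,c2,p2):
    o,d=ray(c1,p1);q,e=ray(c2,p2);k=np.linalg.lstsq(np.c_[d,-e],q-o,rcond=None)[0];a=o+d*k[0];b=q+e*k[1];return (a+b)/2,np.linalg.norm(a-b)
def proj(c,X):
    v=np.array(c["R"])@X+c["t"];return np.array([c["cx"]+f(c)*v[0]/v[2],c["cy"]+f(c)*v[1]/v[2]])
def blob(m,roi):
    z=np.zeros_like(m);x0,y0,x1,y1=roi;z[y0:y1,x0:x1]=m[y0:y1,x0:x1]
    return max(cv2.findContours(z,cv2.RETR_EXTERNAL,cv2.CHAIN_APPROX_NONE)[0],key=cv2.contourArea)
def cen(k): M=cv2.moments(k);return np.array([M["m10"],M["m01"]])/M["m00"]
def yel(c): h=cv2.cvtColor(c["frame"],cv2.COLOR_BGR2HSV);return cv2.inRange(h,(24,180,120),(34,255,255))
def red(c): h=cv2.cvtColor(c["frame"],cv2.COLOR_BGR2HSV);return cv2.inRange(h,(0,150,60),(6,255,255))|cv2.inRange(h,(172,150,60),(180,255,255))
E
python3 - <<'E'
from station import env
from h import *
t=env.camera("top");s=env.camera("scene")
kt=blob(yel(t),(340,200,368,225));ks=blob(yel(s),(160,150,182,172))
print(cen(kt),cv2.contourArea(kt),cen(ks),cv2.contourArea(ks))
print("button tri",tri(t,cen(kt),s,cen(ks)),"z98",onz(t,cen(kt),98),onz(s,cen(ks),98))
r=blob(red(t),(295,170,375,250))
# project contour onto plane z=76 then min rect
P=np.array([onz(t,p[0],76)[:2] for p in r],np.float32)
R=cv2.minAreaRect(P);b=cv2.boxPoints(R);print("rect top",R,b.round(0).tolist())
rs=blob(red(s),(145,135,230,210));P=np.array([onz(s,p[0],76)[:2] for p in rs],np.float32)
print("rect scene",cv2.minAreaRect(P))
im=np.hstack([cv2.resize(t["frame"][170:250,295:375],(400,400),interpolation=2),cv2.resize(s["frame"][135:215,145:225],(400,400),interpolation=2)])
cv2.imwrite("pics/crop1.png",im)
E
```

```text
[nan nan] 0.0 [169.86021505 160.46594982] 46.5
 ** On entry to DLASCL parameter number  4 had an illegal value
 ** On entry to DLASCL parameter number  4 had an illegal value
 ** On entry to DLASCL parameter number  4 had an illegal value
 ** On entry to DLASCL parameter number  4 had an illegal value
 ** On entry to DLASCL parameter number  5 had an illegal value
 ** On entry to DLASCL parameter number  4 had an illegal valueh.py:14: RuntimeWarning: invalid value encountered in divide
  def cen(k): M=cv2.moments(k);return np.array([M["m10"],M["m01"]])/M["m00"]
Traceback (most recent call last):
  File "h.py", line 8, in tri
    o,d=ray(c1,p1);q,e=ray(c2,p2);k=np.linalg.lstsq(np.c_[d,-e],q-o,rcond=None)[0];a=o+d*k[0];b=q+e*k[1];return (a+b)/2,np.linalg.norm(a-b)
                                    ~~~~~~~~~~~~~~~^^^^^^^^^^^^^^^^^^^^^^^^^^^^
numpy.linalg.LinAlgError: SVD did not converge in Linear Least Squares
```

Run:
```python
from station import env
from h import *
t=env.camera("top");s=env.camera("scene")
print(cv2.cvtColor(t["frame"],cv2.COLOR_BGR2HSV)[214,348:360].tolist())
h=cv2.cvtColor(t["frame"],cv2.COLOR_BGR2HSV);m=cv2.inRange(h,(22,120,60),(36,255,255))
kt=blob(m,(340,205,366,226));ks=blob(yel(s),(160,150,182,172))
print(cen(kt),cv2.contourArea(kt),cen(ks),cv2.contourArea(ks))
print("button tri",tri(t,cen(kt),s,cen(ks)),"z98",onz(t,cen(kt),98),onz(s,cen(ks),98))
r=blob(red(t),(295,170,375,250))
P=np.array([onz(t,p[0],76)[:2] for p in r],np.float32)
R=cv2.minAreaRect(P);b=cv2.boxPoints(R);print("rect top",R,b.round(0).tolist())
rs=blob(red(s),(145,135,230,210));P=np.array([onz(s,p[0],76)[:2] for p in rs],np.float32)
print("rect scene",cv2.minAreaRect(P))
im=np.hstack([cv2.resize(t["frame"][170:250,295:375],(400,400),interpolation=2),cv2.resize(s["frame"][135:215,145:225],(400,400),interpolation=2)])
cv2.imwrite("pics/crop1.png",im)
```

```text
[[25, 196, 95], [30, 171, 173], [30, 168, 178], [30, 166, 174], [30, 165, 173], [31, 168, 172], [30, 168, 172], [31, 169, 174], [31, 171, 182], [31, 175, 160], [34, 116, 75], [168, 75, 41]]
[352.7283105 213.9109589] 73.0 [169.82105263 160.40350877] 47.5
button tri (array([ 533.07490574, -272.31831131,   92.27418781]), np.float64(0.2304513208129025)) z98 [ 533.2118863  -271.05606901   98.        ] [ 537.81410956 -270.12832682   98.        ]
rect top ((542.2463989257812, -226.7403564453125), (158.74441528320312, 147.52195739746094), 77.73332214355469) [[453.0, -289.0], [597.0, -320.0], [631.0, -165.0], [487.0, -134.0]]
rect scene ((549.6785888671875, -225.20205688476562), (160.03114318847656, 155.32846069335938), 77.82693481445312)
```

View pics/crop1.png

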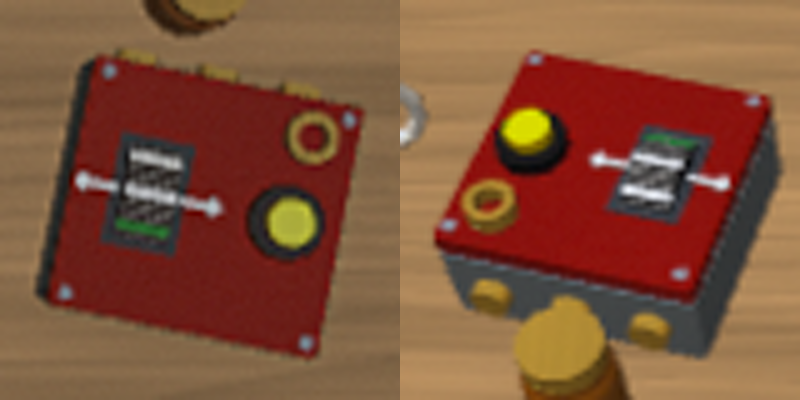

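Top crop: a white stripe sits between the white pointers and the green stripe is on the robot's side. The box yaw is about -12.2°, with its centre at about (543,-227), which agrees between the rectangle and the button. That puts the crown near (550,-193). I'll travel with the gripper shut to 8 mm on the robot side of the crown.

>>> drive_tool(moves=[0.03,-0.02,0,2,0,0,0,0.075,-0.047,0,0,0,5,0,0.12,-0.075,0,0,0,8,0,0.165,-0.103,0,0,0,11,0,0.21,-0.131,0,0,0,14,0,0.255,-0.159,0,0,0,17,0,0.3,-0.187,0,0,0,20,0,0.345,-0.215,0,0,0,23,0,0.39,-0.243,0,0,0,26,0,0.43,-0.268,0,0,0,28.2,0,0.455,-0.283,0,0,0,28.2,0,0.468,-0.291,0.02,0,0,28.2,0,0.4686,-0.2915,0.06,0,0,28.2,0,0.4686,-0.2915,0.09,0,0,28.2,0,0.4686,-0.2915,0.11,0,0,28.2,0,0.4686,-0.2915,0.113,0,0,28.2,0,0.4686,-0.2915,0.113,0,0,28.2,0])

```text
t: 2.42
position: [542.9, -191.3, 140.8]
tcp_rot: [[0.978, -0.211, 0.001], [-0.211, -0.978, -0.0], [0.001, 0.0, -1.0]]
ft_force: [0.9, 0.2, 0.1]
width: 0.2
grasp_force: 0.0
```

Run:
```python
from station import env
from h import *
t=env.camera("top");s=env.camera("scene");w=env.camera("wrist")
im=np.hstack([cv2.resize(w["frame"],(400,300)),cv2.resize(s["frame"][115:205,140:260],(400,300),interpolation=2)])
cv2.imwrite("pics/crop2.png",im)
x=np.array([.978,-.211,0]);cr=np.array([550.3,-192.8,88])
for d in(-8,0,9):print(d,proj(w,cr+d*x)*400/512)
print(proj(w,[*env.state()["position"][:2],118])*400/512)
```

```text
-8 [194.00644723 177.24740889]
0 [194.01799589 168.07716307]
9 [194.03131295 157.50272057]
[194.14138813 192.3482612 ]
```

View pics/crop2.png

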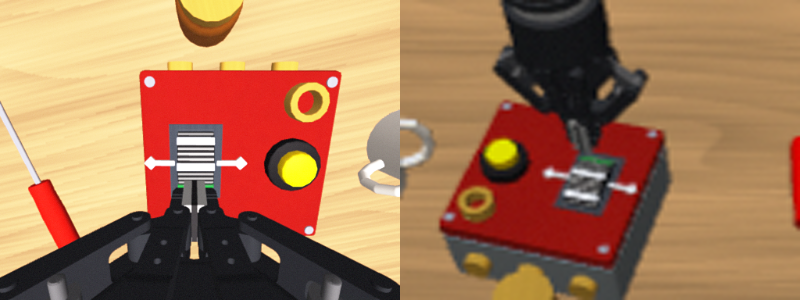

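The wrist view shows the box edges aligned with the picture, the wheel under the shut fingers, and the pointers at (150,163) and (240,163) in the 400 px crop. I'll refine the crown position from these pointers.

Run:
```python
from station import env
from h import *
w=env.camera("wrist");k=512/400
x=np.array([.978,-.211]);y=np.array([.211,.978]);c=np.array([550.3,-192.8])
h=cv2.cvtColor(w["frame"],cv2.COLOR_BGR2HSV);m=cv2.inRange(h,(0,0,170),(180,60,255))
for roi in((182,195,214,222),(284,195,320,222)):
    b=blob(m,roi);p=cen(b);X=onz(w,p,76.5)[:2]-c;print("pointer",p,cv2.boundingRect(b),"dx,dy",X@x,X@y)
b=blob(cv2.inRange(h,(24,150,150),(34,255,255)),(350,185,412,245));p=cen(b);X=onz(w,p,98)[:2]-c;print("button",p,cv2.boundingRect(b),X@x,X@y)
b=blob(red_:=red(w),(150,80,460,310));P=np.array([onz(w,q[0],76)[:2]-c for q in b],np.float32);P=P@np.c_[x,y].astype(np.float32)
print("far edge",np.percentile(P[:,0],99),"sides",np.percentile(P[:,1],[1,99]))
```

```text
pointer [197.48830409 208.15350877] (185, 200, 29, 17) dx,dy 0.8408751616985071 34.31263640608687
pointer [301.14020619 208.23986254] (284, 201, 32, 16) dx,dy 0.8646480805531274 -35.616174360673945
button [380.64473943 215.66696165] (356, 193, 50, 46) 3.2626423354726417 -79.54281554213776
far edge 76.20346 sides [-114.66884369   42.90869057]
```

>>> drive_tool(moves=[0,0,0.01,0,0,0,0,0,0,0.02,0,0,0,0,0,0,0.025,0,0,0,0,0,0,0.027,0,0,0,0,0,0,0.028,0,0,0,0,0,0,0.028,0,0,0,0])

```text
t: 3.38
position: [542.6, -191.2, 112.4]
tcp_rot: [[0.978, -0.211, 0.0], [-0.211, -0.978, -0.0], [0.0, 0.0, -1.0]]
ft_force: [0.3, -0.9, 0.3]
width: -0.5
grasp_force: 0.0
```

>>> drive_tool(moves=[0,0,0.001,0,0,0,0,0,0,0.002,0,0,0,0,0,0,0.0025,0,0,0,0,0,0,0.0025,0,0,0,0])

```text
t: 3.88
position: [542.6, -191.2, 110.0]
tcp_rot: [[0.978, -0.211, 0.0], [-0.211, -0.978, -0.0], [0.0, 0.0, -1.0]]
ft_force: [-1.0, 1.1, 3.0]
width: 0.2
grasp_force: 1.4
```

>>> drive_tool(moves=[0,0,0.0005,0,0,0,0,0,0,0.001,0,0,0,0,0,0,0.001,0,0,0,0])

```text
t: 4.25
position: [542.7, -191.2, 109.8]
tcp_rot: [[0.978, -0.211, 0.001], [-0.211, -0.978, -0.0], [0.001, 0.0, -1.0]]
ft_force: [-2.3, 0.7, 10.2]
width: 0.0
grasp_force: 5.0
```

>>> drive_tool(moves=[0.001,0,0,0,0,0,0,0.0025,0,0,0,0,0,0,0.004,0,0,0,0,0,0,0.0055,0,0,0,0,0,0,0.007,0,0,0,0,0,0,0.008,0,0,0,0,0,0,0.008,0,0,0,0,0,0])

```text
t: 5.12
position: [550.9, -193.0, 110.0]
tcp_rot: [[0.978, -0.211, 0.002], [-0.211, -0.978, -0.001], [0.002, 0.0, -1.0]]
ft_force: [-1.6, 0.8, 10.1]
width: -0.2
grasp_force: 5.0
```

Run:
```python
from station import env
from h import *
w=env.camera("wrist");cv2.imwrite("pics/w3.png",cv2.resize(w["frame"][110:300,130:400],(675,475),interpolation=2))
```

```text
(no output)
```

View pics/w3.png

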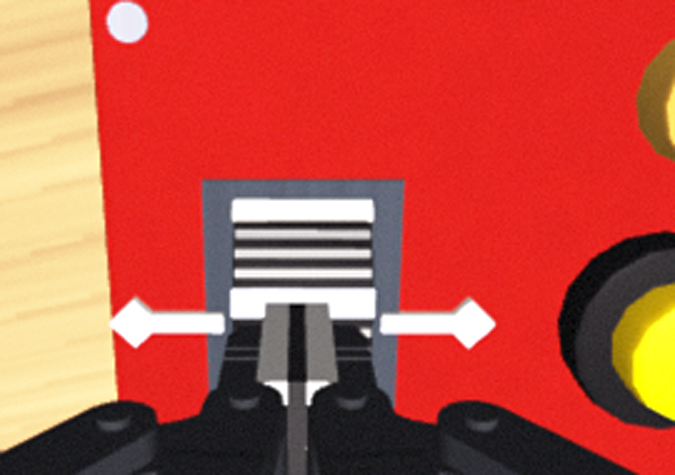

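The white stripe has rolled forward past the pointers (stripe at row 302, pointers at row 322), so the wheel is following the finger. I'll roll 8 mm more.

>>> drive_tool(moves=[0.001,0,0,0,0,0,0,0.0025,0,0,0,0,0,0,0.004,0,0,0,0,0,0,0.0055,0,0,0,0,0,0,0.007,0,0,0,0,0,0,0.008,0,0,0,0,0,0,0.008,0,0,0,0,0,0])

```text
t: 6.05
position: [559.7, -194.9, 109.9]
tcp_rot: [[0.978, -0.211, 0.004], [-0.211, -0.978, -0.001], [0.004, 0.0, -1.0]]
ft_force: [0.1, 0.5, 7.6]
width: 0.2
grasp_force: 3.7
```

Run:
```python
from station import env
from h import *
w=env.camera("wrist");cv2.imwrite("pics/w4.png",cv2.resize(w["frame"][110:300,130:400],(675,475),interpolation=2))
```

```text
(no output)
```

View pics/w4.png

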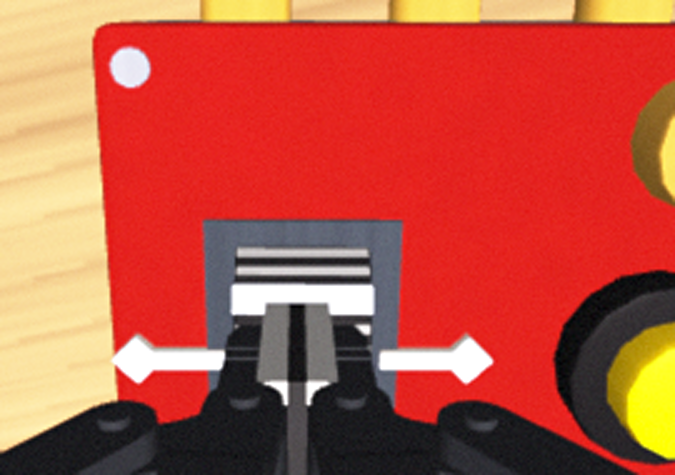

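The stripe is now well past the pointers and the tangential force is about zero, so the wheel is past halfway. I'll lift off so it can snap.

>>> drive_tool(moves=[0,0,-0.003,0,0,0,0,0,0,-0.015,0,0,0,0,-0.02,0,-0.045,0,0,0,0,-0.05,0,-0.06,0,0,0,0,-0.06,0,-0.06,0,0,0,0,-0.06,0,-0.06,0,0,0,0])

```text
t: 6.85
position: [499.3, -181.8, 168.7]
tcp_rot: [[0.978, -0.211, -0.0], [-0.211, -0.978, 0.0], [-0.0, 0.0, -1.0]]
ft_force: [0.2, -0.0, -0.1]
width: 0.0
grasp_force: 0.0
```

Run:
```python
from station import env
from h import *
w=env.camera("wrist");cv2.imwrite("pics/w5.png",w["frame"])
x=np.array([.978,-.211]);y=np.array([.211,.978]);c=np.array([551.3,-193.2])
h=cv2.cvtColor(w["frame"],cv2.COLOR_BGR2HSV)
b=blob(cv2.inRange(h,(24,150,120),(34,255,255)),(300,100,420,300));p=cen(b);X=onz(w,p,98)[:2];print("button",p,cv2.boundingRect(b),X,(X-c)@x,(X-c)@y)
b=blob(cv2.inRange(h,(50,120,60),(85,255,255)),(150,60,350,330));X=onz(w,cen(b),88)[:2]-c;print("green",cen(b),cv2.boundingRect(b),X@x,X@y)
```

```text
button [371.3165075  137.60300136] (348, 117, 47, 43) [ 535.71289342 -271.33056724] 1.2413594514416295 -79.70057424563227
green [249.71677282 141.78895966] (228, 137, 45, 11) -2.473465487599359 -0.6016240714140635
```

View pics/w5.png

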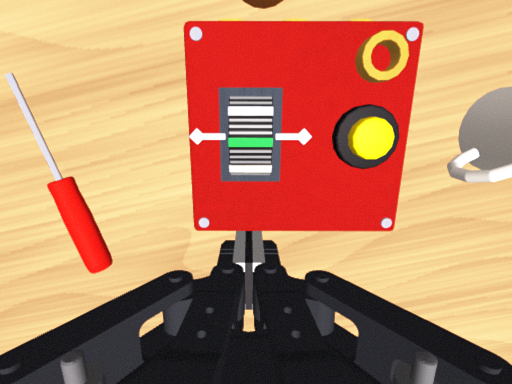

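The green stripe is now between the pointers: (250,142) against pointers at row 136, with the offset explained by parallax since the crown stands higher. The button is at (535.5,-271.3), so I'll go above it.

>>> drive_tool(moves=[0.015,0.02,0,0,0,0,0,0.035,0.05,0,0,0,0,0,0.05,0.073,0.005,0,0,0,0,0.054,0.08,0.015,0,0,0,0,0.054,0.08,0.03,0,0,0,0,0.054,0.08,0.042,0,0,0,0,0.054,0.08,0.045,0,0,0,0,0.054,0.08,0.045,0,0,0,0])

```text
t: 7.9
position: [535.4, -270.7, 123.6]
tcp_rot: [[0.978, -0.21, -0.0], [-0.21, -0.978, 0.0], [-0.001, -0.0, -1.0]]
ft_force: [-0.1, -0.5, 1.4]
width: 0.2
grasp_force: 0.0
```

>>> drive_tool(moves=[0,0,0.002,0,0,0,0,0,0,0.004,0,0,0,0,0,0,0.006,0,0,0,0,0,0,0.008,0,0,0,0,0,0,0.009,0,0,0,0,0,0,0.009,0,0,0,0])

```text
t: 8.65
position: [535.7, -271.5, 115.0]
tcp_rot: [[0.978, -0.211, 0.001], [-0.211, -0.978, -0.0], [0.001, 0.0, -1.0]]
ft_force: [0.1, 1.0, 4.1]
width: -0.2
grasp_force: 2.1
```

>>> drive_tool(moves=[0,0,0.001,0,0,0,0,0,0,0.002,0,0,0,0,0,0,0.0025,0,0,0,0,0,0,0.0025,0,0,0,0])

```text
t: 9.15
position: [535.7, -271.5, 113.9]
tcp_rot: [[0.978, -0.211, 0.001], [-0.211, -0.978, -0.001], [0.001, 0.0, -1.0]]
ft_force: [-2.7, 1.5, 16.1]
width: -0.1
grasp_force: 8.0
```

At 16 N and z 113.9 the button is at its stop. Now I'll release it and move clear.

>>> drive_tool(moves=[0,0,-0.004,0,0,0,0,0,0,-0.02,0,0,0,0,0,0,-0.05,0,0,0,0,-0.03,0,-0.09,0,0,0,0,-0.06,0,-0.11,0,0,0,0,-0.07,0,-0.12,0,0,0,0,-0.07,0,-0.12,0,0,0,0,-0.07,0,-0.12,0,0,0,0])

```text
t: 10.15
position: [467.9, -256.6, 231.6]
tcp_rot: [[0.978, -0.21, 0.0], [-0.21, -0.978, 0.0], [0.0, -0.0, -1.0]]
ft_force: [-0.1, 0.0, 0.2]
width: 0.2
grasp_force: 0.0
```

Run:
```python
from station import env
import cv2
w=env.camera("wrist");cv2.imwrite("pics/w6.png",w["frame"])
```

```text
(no output)
```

View pics/w6.png

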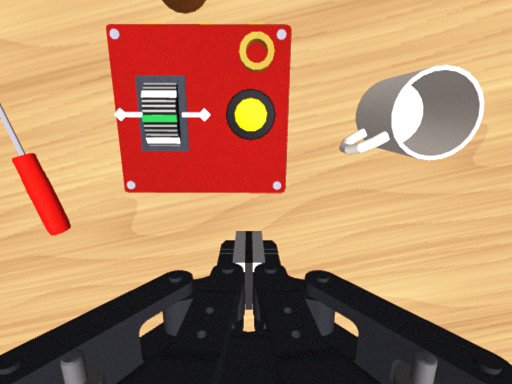

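The green stripe is between the pointers at (160,118), the button is up at (251,114), the nut, driver and mug haven't moved, and the arm is clear. Handing in.

```bash
python3 -c "
from station import env
print(env.sign_off())"
```

```text
the job is handed in; nothing more can be done
None
```

The job is handed in (no verdict came back): I rolled the red unit's wheel one click so its green stripe sits between the pointers, pressed the yellow button to its stop, let it spring back, and left the arm clear without touching anything else.

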